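Weigh the canister on the hook scale

ROBOT

A 7-joint arm with a two-finger parallel gripper is mounted at the origin on a cart in front of the work surface, level with it; the furniture and walls round the work are solid. World frame = base frame: x ahead of the robot, y to its left, z up, the work surface at z = 0. Lengths are in m, angles in rad, forces in N, time in s.
With the tool pointing down it reaches from about 0.425 to 0.925 m from the base axis. Payload 6.8 kg.
Tool frame: the origin (TCP) lies midway between the tips of the shut fingers; the grasp point (between the pads) lies 19 mm behind it; x points along the fingers, z is the direction in which the jaws open and shut, and the axes are right-handed (so a half turn about x gives the same grasp; the last joint's range is limited). The gripper opens to 85 mm and grips with 20 to 120 N. Pads are 22 mm wide; open, the fingers measure 114 mm over their backs; the gripper's body (76 mm by 85 mm) begins 54 mm behind the grasp point. The pads swing forward as they close: fully open they stand 13 mm farther back than shut.
Start: joints at [1.211, 0.477, 0.022, 1.555, -0.011, 1.109, -0.083], TCP at [0.168, -0.654, 0.231] pointing down, gripper open.
Joint ranges: [-2.96, 2.96], [-0.34, 2.1], [-1.41, 1.46], [0.24, 2.44], [-1.37, 4.51], [0.17, 1.92], [-2.96, 2.96]. Speed limits (rad/s): [2.39, 2.39, 3.14, 3.14, 3.14, 3.14, 3.14].

INTERFACE

Orientations are given as a unit quaternion [w, x, y, z].
In Python, from station import bot gives the robot as it stands. The module is installed in compiled form; this text tells all that it offers.
- The arm moves only by the shell command python3 -m jog 'ROWS' [FORCE]. ROWS is text: rows parted by semicolons, each of 7 numbers parted by spaces: the shift along the tool's x, y, z in mm, then the turn, a rotation vector about the tool's x, y, z in units of 6 degrees (1.0 is 6 degrees), then the finger opening in mm, from 0 to 85.4. A call has 1 to 5 rows; each row shifts and turns the commanded pose from where the row before left it, along the tool's axes as they then stand; what a row does not reach is not made up. A row lasts 1/10 s, in which the tool goes at most 50 mm and 8.59 degrees, less where a joint would pass 70% of its speed; a pose out of reach is approached as far as the arm can. A call with a gripper value outside its range is refused whole. The fingers move at their own pace and stop on an object; FORCE is the grip in N (left out, the last holds). Time passes only in rows, so rows that do not move let the fingers close. It gives the time, the measured TCP pose, the force and the opening at its end, in the units of the state.
- bot.get_obs(): the state, without advancing time (a new reading comes with each control period).
- bot.read_camera(name): name is "scene" or "top"; returns (picture, depth): 420x560x3 uint8, red, green, blue; 420x560 float32, m along the optical axis (not along the pixel's ray), 0 where there is no reading.
- bot.calibration(name): a dict with "fx", "fy", "cx", "cy" (pixels), "D" ([k1, k2, p1, p2, k3] as OpenCV has them; the pictures are not rectified), "T" (4x4, takes a point from camera to world coordinates). Camera axes: x right, y up, looking along -z (the intrinsics and any distortion apply to the point x, -y, -z); pixel columns grow to the right and rows downward; lengths in m; the calibration is good to about 2 mm. A picture is of the moment at which its call begins. calibration takes no time and is no camera call.
- bot.hand_in(): hands the job in, once; it reports no verdict.
The state is a dict: "t": time; "q": joint angles; "joint_vel": joint speeds; "joint_torque": joint torques, N m; "eef_pos": TCP position; "tool_rot": TCP orientation; "contact_force": force on the tool from outside, world axes, zero at the start; "torque": the same for the moment, N m; "gripper_width": opening from 0.0 (shut) to 1.0 (fully open).
Only numpy, scipy, OpenCV 4.12 (cv2) and the standard library are available. Lean on these libraries where they do the work, as an engineer would, in place of code of your own. Each camera call takes 0.05 s, during which the arm holds its last target.

TASK

Take the spring hand scale from its fork stand, hook it under the handle of the lidded steel canister and lift gently until the canister hangs clear of the worktop; keep it hanging still for about two seconds so that the scale can be read. Then, still on the hook, carry it smoothly to the round cork trivet, set it down gently so that its whole foot stands on the cork, unhook it and hang the scale back in its stand. The gripper must hold only the scale, never the canister, and the other things on the worktop stay where they are.

Things in the scene. Friction and masses are not known exactly. Their poses are not given: they have to be found in the camera images.
- stand: Fixed stand: dark wooden foot 140x100x16 mm, a steel post 16 mm thick at +75 mm along its x, and at the post's top a flat steel fork reaching back along -x. Origin at worktop height under the hanging scale; z up; the fork opens towards its -x, roughly to the robot.
- fork_slot (a point): Where the scale's neck belongs: between the prongs, at the height of the fork's top face, 145 mm above the stand's origin (15 mm either way along the slot will do). Fork 7 mm thick; slot 18 mm wide along the stand's x, closed 41 mm past this point, open 23 mm before it, where the tips flare out until 40 mm before it. It hung with the hook's tip towards the stand's +x.
- scale: Loose spring hand scale, 0.22 kg, hanging upright in the fork. Origin on its axis at the underside of its flange, which lies on the fork; z up; x is the way the hook's tip points. Flange: steel disc, diameter 46 mm, 5 mm thick. Below it a neck, diameter 10 mm, 20 mm long, then a grey tube with a pointer, diameter 34 mm, from 20 to 75 mm below the origin, then the hook.
- scale_grip (a point): Middle of the scale's black grip block, 28 mm above the scale's origin: 60 (scale's x) by 28 (y) by 46 mm high, standing on the flange. To be gripped across its 28 mm from above.
- scale_hook (a joint): How far the hook is drawn out of the scale's tube, m: 0 unloaded, up to 0.042 at the stop; spring 200 N/m with about 0.4 N preload, so the canister draws it 13 to 30 mm.
- hook_saddle (a point): Lowest point inside the hook, on the scale's axis, 111 mm below its origin when unloaded. Hook of 6 mm rod in the scale's x-z plane: shank 13 mm behind the saddle (-x), tip 14 mm ahead (+x), tip's top 13 mm above the saddle, mouth open above the tip; rod reaches 6 mm below the saddle; the tube's lower end is 36 mm above it.
- canister: Loose steel canister with a fixed black lid, diameter 90 mm (lid 94 mm), lid top 67 mm high, mass between 0.3 and 0.65 kg. Origin at the centre of its underside; z up. A fixed arched wire handle 5 mm thick rises over the lid in the canister's y-z plane (legs at y = +-48 mm); its level top bar runs along the canister's y for 40 mm.
- handle_top (a point): Middle of the top bar of the canister's handle (wire centre), 115.5 mm above the canister's underside: underside of the bar at 113 mm, 46 mm over the lid.
- trivet: Fixed round cork trivet, diameter 150 mm, 8 mm thick, lying flat on the worktop; origin at the centre of its underside.
- fork_1: Table fork, 196 mm, lying near the front edge; leave alone.
- teaspoon_1: Teaspoon, 130 mm, lying near the front edge; leave alone.
- tin_1: Flat oblong tub 105x63x26 mm; leave alone.
- kitchen_timer: Round red and white kitchen timer, 66 mm wide, 54 mm high; leave alone.
- mill_2: Salt shaker, 44 mm wide, 90 mm high, between the stand and the middle of the worktop; leave alone.

How it is judged:
On the way, in this order (a step that is already met when the one before it is completed fails the run):
1. the canister hangs still and upright on the drawn-out hook, clear of the worktop, for a second and a half (height (world z) of canister above 0.012 m and value of joint scale_hook above 0.009 m and contact force between scale and canister above 1.5 N and linear speed of canister below 0.05 m/s and angle between canister's own z axis and vertical below 0.3 rad), for 1.5 s.
2. the canister stands on the trivet with its whole foot on the cork, off the hook (horizontal distance between canister and trivet below 0.032 m and height (world z) of canister between 0.005 and 0.012 m and angle between canister's own z axis and vertical below 0.05 rad and contact force between scale and canister below 0.05 N and value of joint scale_hook below 0.004 m), for 0.2 s.
At the end, for the whole second after the job is handed in: The canister stands upright and at rest on the trivet, its centre within 32 mm of the trivet's centre, and the scale hangs unloaded, upright (within 0.1 rad) and at rest in the stand's fork, its flange on the prongs, its neck between 18 mm before and 28 mm behind the stand's origin along the slot (horizontal distance between canister and trivet below 0.032 m and height (world z) of canister between 0.005 and 0.012 m and angle between canister's own z axis and vertical below 0.05 rad and linear speed of each of canister, scale below 0.02 m/s and x of scale in the frame of stand between -0.018 and 0.028 m and y of scale in the frame of stand between -0.01 and 0.01 m and z of scale in the frame of stand between 0.141 and 0.149 m and angle between scale's own z axis and vertical below 0.1 rad and value of joint scale_hook below 0.004 m); the robot touches nothing.
It fails at once if the gripper touches the canister (contact force between any of the fingers, the arm and canister above 0.5 N).
It fails at once if the canister is dropped or flung (faster than 0.5 m/s) (linear speed of canister above 0.5 m/s).
It fails at once if the canister tips over (angle between canister's own z axis and vertical above 0.7 rad).
It fails at once if a bystander is moved by more than 30 mm (distance of any of fork_1, teaspoon_1, tin_1, kitchen_timer, mill_2 from where it was at the start of the episode above 0.03 m).
It also fails if it takes over 72 s, if anything falls off the work surface, if the arm or the gripper's body presses on something with over 40 N, if the wrist force passes 120 N, or if a joint passes its speed limit or range.

## Working session

There is one attempt and no reset: what is moved stays moved. The work goes in short steps, Python scripts to look and compute and a shell command to move; the robot and the scene stay as the last step left them, time stands still between calls to the robot, and variables do not carry over. Pictures are saved under pics/ and viewed, and the job is handed in when it is done.

```bash
mkdir -p pics; ls; python3 - <<'E'
from station import bot
import cv2,numpy as np
o=bot.get_obs(); print({k:np.round(v,3) for k,v in o.items()})
for n in("scene","top"):
    p,d=bot.read_camera(n); cv2.imwrite(f"pics/{n}0.png",p[:,:,::-1]); np.savez(f"{n}0.npz",p=p,d=d)
    c=bot.calibration(n); print(n,{k:np.round(v,3) for k,v in c.items()})
E
```

```text
pics
{'t': np.float64(0.0), 'q': array([ 1.211,  0.478,  0.022,  1.556, -0.011,  1.109, -0.083]), 'joint_vel': array([ 0.001,  0.001, -0.   , -0.   , -0.   , -0.001, -0.   ]), 'joint_torque': array([ 1.0000e-03, -5.9644e+01,  1.6080e+00, -2.8119e+01,  1.2000e-02,
        9.0000e-03, -0.0000e+00]), 'eef_pos': array([ 0.168, -0.653,  0.23 ]), 'tool_rot': array([ 0.558,  0.434,  0.559, -0.433]), 'contact_force': array([-0.587, -0.467,  0.32 ]), 'torque': array([-0.018, -0.041, -0.013]), 'gripper_width': np.float64(0.999)}
scene {'fx': np.float64(448.576), 'fy': np.float64(448.576), 'cx': np.float64(277.993), 'cy': np.float64(212.285), 'D': array([-0.002,  0.   ,  0.   ,  0.   ,  0.   ]), 'T': array([[-0.756,  0.385, -0.53 , -0.177],
       [-0.655, -0.43 ,  0.621,  0.758],
       [ 0.011,  0.817,  0.577,  0.86 ],
       [ 0.   ,  0.   ,  0.   ,  1.   ]])}
top {'fx': np.float64(499.257), 'fy': np.float64(499.257), 'cx': np.float64(284.274), 'cy': np.float64(215.109), 'D': array([-0.048,  0.   ,  0.   ,  0.   ,  0.   ]), 'T': array([[-0.003,  0.987, -0.162,  0.302],
       [-1.   , -0.002,  0.004, -0.008],
       [ 0.004,  0.162,  0.987,  1.259],
       [ 0.   ,  0.   ,  0.   ,  1.   ]])}
```

View pics/scene0.png

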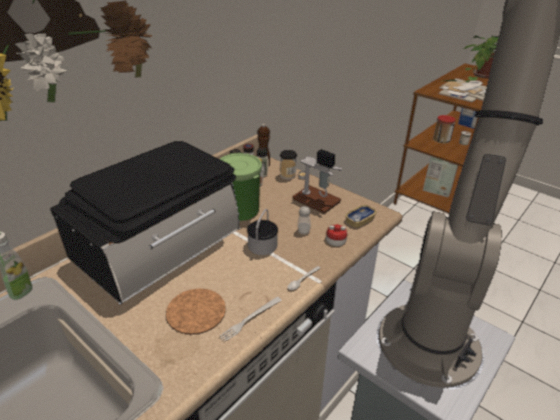

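View pics/top0.png

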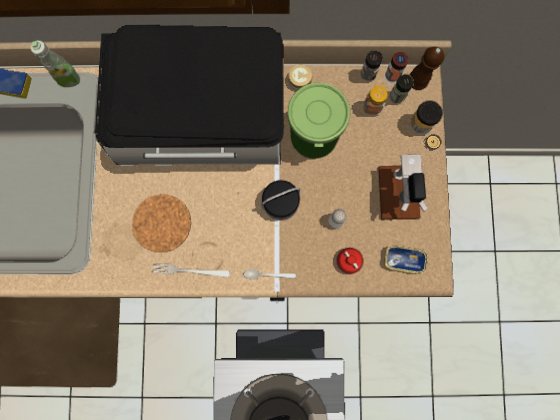

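```bash
cat > h.py <<'E'
import cv2,numpy as np
from station import bot
from scipy.spatial.transform import Rotation as R
C={n:bot.calibration(n) for n in("scene","top")}
def K(c): return np.array([[c["fx"],0,c["cx"]],[0,c["fy"],c["cy"]],[0,0,1.]])
def rays(n,uv):
    c=C[n]; uv=np.asarray(uv,float).reshape(-1,1,2)
    p=cv2.undistortPoints(uv,K(c),np.array(c["D"],float))[:,0]
    T=np.array(c["T"]); d=np.c_[p[:,0],-p[:,1],-np.ones(len(p))]@T[:3,:3].T
    return T[:3,3],d
def onz(n,uv,z):
    o,d=rays(n,uv); return o+d*((z-o[2])/d[:,2])[:,None]
def dep(n,uv,D):
    uv=np.asarray(uv).reshape(-1,2); o,d=rays(n,uv)
    return o+d*D[uv[:,1].astype(int),uv[:,0].astype(int)][:,None]
def proj(n,P):
    c=C[n];T=np.array(c["T"]);q=(np.asarray(P).reshape(-1,3)-T[:3,3])@T[:3,:3]
    q=q*[1,-1,-1]; return cv2.projectPoints(q,np.zeros(3),np.zeros(3),K(c),np.array(c["D"],float))[0][:,0]
def tri(uvs):  # [(name,uv),...]
    A=np.zeros((3,3));b=np.zeros(3)
    for n,uv in uvs:
        o,d=rays(n,uv);d=d[0]/np.linalg.norm(d[0]);M=np.eye(3)-np.outer(d,d);A+=M;b+=M@o
    return np.linalg.solve(A,b)
def crop(p,u0,v0,w,h,s,name):
    cv2.imwrite("pics/"+name,cv2.resize(p[v0:v0+h,u0:u0+w,::-1],None,fx=s,fy=s,interpolation=cv2.INTER_CUBIC))
def take(n,tag):
    p,d=bot.read_camera(n); np.savez(f"{n}{tag}.npz",p=p,d=d); return p,d
E
python3 - <<'E'
from h import *
t=np.load("top0.npz");s=np.load("scene0.npz")
a=cv2.resize(t["p"][145:230,365:435],None,fx=6,fy=6,interpolation=cv2.INTER_CUBIC)[:480]
b=cv2.resize(t["p"][170:230,250:310],None,fx=6,fy=6,interpolation=cv2.INTER_CUBIC)
im=np.zeros((510,790,3),np.uint8);im[:a.shape[0],:a.shape[1]]=a;im[:360,425:785]=b
cv2.imwrite("pics/topc.png",im[:,:,::-1])
a=cv2.resize(s["p"][140:220,285:350],None,fx=6,fy=6,interpolation=cv2.INTER_CUBIC)
b=cv2.resize(s["p"][200:265,235:295],None,fx=6,fy=6,interpolation=cv2.INTER_CUBIC)
im=np.zeros((510,790,3),np.uint8);im[:a.shape[0],:a.shape[1]]=a;im[:390,425:785]=b
cv2.imwrite("pics/scenec.png",im[:,:,::-1])
E
```

```text
(no output)
```

View pics/topc.png

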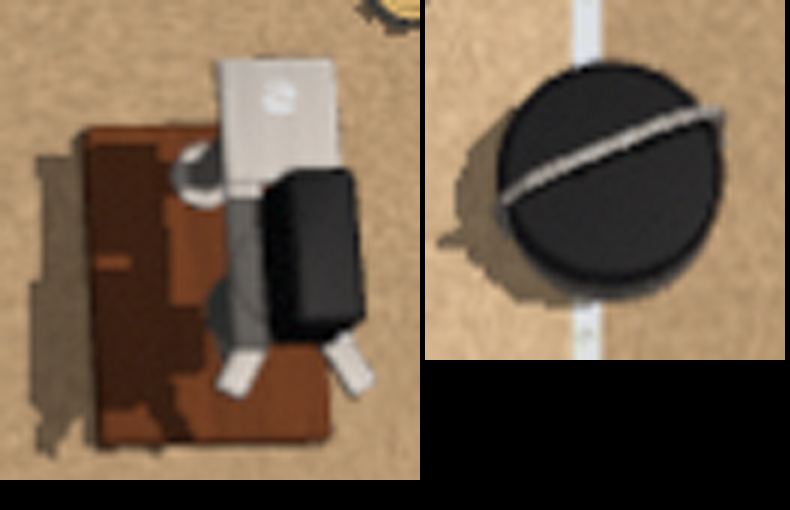

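View pics/scenec.png

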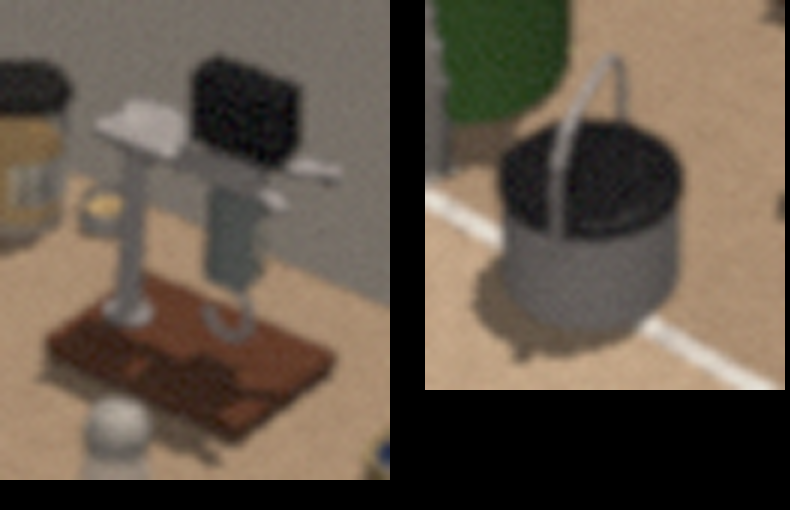

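```bash
python3 - <<'E'
from h import *
t=np.load("top0.npz");s=np.load("scene0.npz")
def cloud(n,z):
    D=z["d"];v,u=np.mgrid[0:420,0:560];P=dep(n,np.c_[u.ravel(),v.ravel()],D).reshape(420,560,3);P[D==0]=np.nan;return P
P=cloud("top",t);S=cloud("scene",s)
def box(m):
    pts=np.argwhere(m)[:,::-1].astype(np.float32);return len(pts),cv2.minAreaRect(pts)
roi=np.zeros((420,560),bool);roi[140:230,365:440]=1
z=P[...,2]; g=t["p"].astype(int).max(2)
for nm,m,h in (("block",roi&(abs(z-.196)<.007),.196),("forktop",roi&(abs(z-.145)<.006)&(g>90),.145),("foot",roi&(abs(z-.016)<.006),.016)):
    m=cv2.morphologyEx(m.astype(np.uint8),cv2.MORPH_OPEN,np.ones((2,2)))>0
    vu=np.argwhere(m);print(nm,len(vu),np.nanmedian(z[m]))
    w=onz("top",vu[:,::-1],h)[:,:2].astype(np.float32)
    r=cv2.minAreaRect(w*1000);print(r,w.mean(0)); 
    print(np.round(cv2.boxPoints(r)))
# canister
roi=np.zeros((420,560),bool);roi[165:235,250:315]=1
m=roi&(abs(z-.067)<.006)&(g<70);c=max(cv2.findContours(m.astype(np.uint8),0,1)[0],key=len)
w=onz("top",c[:,0],.067)[:,:2].astype(np.float32)*1000
print("lid",cv2.fitEllipse(w),cv2.minEnclosingCircle(w),np.nanmedian(z[m]))
m=roi&(z>.095)&(g>80);vu=np.argwhere(m);w=onz("top",vu[:,::-1],.1155)[:,:2];print("handle",len(vu),np.nanmax(z[m]),np.c_[w[:2],w[-2:]])
q=np.linalg.svd(w-w.mean(0))[2][0];print(w.mean(0),q,np.degrees(np.arctan2(q[1],q[0])))
# trivet
hsv=cv2.cvtColor(t["p"],cv2.COLOR_RGB2HSV);roi=np.zeros((420,560),bool);roi[180:262,120:205]=1
m=roi&(hsv[...,1]>135)&(hsv[...,0]<20);m=cv2.morphologyEx(m.astype(np.uint8),cv2.MORPH_CLOSE,np.ones((5,5)));m=cv2.morphologyEx(m,cv2.MORPH_OPEN,np.ones((5,5)))
c=max(cv2.findContours(m,0,1)[0],key=cv2.contourArea);w=onz("top",c[:,0],.008)[:,:2].astype(np.float32)*1000
print("trivet",cv2.fitEllipse(w),cv2.minEnclosingCircle(w))
# things
for nm,uv in dict(mill=(338,213),timer=(350,258),tin=(406,258),jar=(426,115),grn=(316,112)).items(): print(nm,P[uv[1],uv[0]])
print("top mill max",np.nanmax(z[200:235,325:350]))
E
```

```text
block 335 0.19459562844740763
((537.4938354492188, -307.99462890625), (58.864261627197266, 28.534711837768555), 1.8209537267684937) [ 0.5372273 -0.3084501]
[[ 508. -295.]
 [ 509. -323.]
 [ 567. -321.]
 [ 566. -293.]]
forktop 536 0.1445469803944226
((556.4439086914062, -309.6945495605469), (131.545166015625, 57.53519058227539), 0.06386581063270569) [ 0.5763303 -0.3066544]
[[ 491. -281.]
 [ 491. -339.]
 [ 622. -338.]
 [ 622. -281.]]
foot 1268 0.015494047708123349
((561.0944213867188, -309.4459533691406), (138.29124450683594, 98.5722427368164), 0.3168579638004303) [ 0.55132794 -0.29603308]
[[ 492. -261.]
 [ 492. -359.]
 [ 631. -358.]
 [ 630. -260.]]
lid ((522.3944091796875, -10.611412048339844), (54.75545120239258, 92.98407745361328), 25.218563079833984) ((536.691162109375, -4.787925720214844), 46.94484329223633) 0.06637951258094188
handle 71 0.12047562808649404 [[ 0.55325533 -0.03648738  0.51767895  0.03596553]
 [ 0.55325051 -0.03882979  0.51767339  0.03363567]]
[ 0.53802671 -0.00486412] [-0.39221168  0.91987499] 113.09218653286582
trivet ((487.99481201171875, 298.3778381347656), (144.3461456298828, 145.01991271972656), 177.15342712402344) ((487.8980712890625, 298.56866455078125), 73.87739562988281)
mill [ 0.49925531 -0.14222332  0.08204662]
timer [ 0.39389411 -0.17264019  0.05106877]
tin [ 0.39553769 -0.31628533  0.02166938]
jar [ 0.74066215 -0.36271491  0.0960635 ]
grn [ 0.71821554 -0.08651846  0.17332322]
top mill max 0.09341190911087538
```

```bash
cat >> h.py <<'E'
def pose():
    o=bot.get_obs();q=o["tool_rot"];return np.array(o["eef_pos"]),R.from_quat([q[1],q[2],q[3],q[0]]),o
def target(yaw,flip=0):
    # tool x down, tool z along scale y (or -y)
    y=np.radians(yaw); zy=np.array([-np.sin(y),np.cos(y),0])*(-1 if flip else 1); x=np.array([0,0,-1.]);return R.from_matrix(np.c_[x,np.cross(zy,x),zy])
def plan(p,yaw,flip=0,segs=1):
    P,r,o=pose();T=target(yaw,flip);rv=(r.inv()*T).as_rotvec(degrees=True)/6
    print("t",round(o["t"],2),"pos",np.round(P*1000,1),"w",round(o["gripper_width"],3),"F",np.round(o["contact_force"],1),"q7",round(o["q"][6],2))
    print("shift in current tool axes mm",np.round(r.inv().apply(np.array(p)-P)*1000,1),"rot units",np.round(rv,2))
    print("shift in target tool axes mm",np.round(T.inv().apply(np.array(p)-P)*1000,1))
E
python3 - <<'E'
from h import *
P,r,o=pose();print(r.as_matrix().round(3))
for f in(0,1): plan([.5375,-.308,.30],1,f)
E
```

```text
[[-0.001  0.968  0.249]
 [ 0.002  0.249 -0.968]
 [-1.    -0.    -0.002]]
t 0.1 pos [ 168.  -653.2  230.4] w 1.0 F [ 0.1  0.1 -0.4] q7 -0.08
shift in current tool axes mm [ -69.3  443.8 -242.4] rot units [-2.776e+01 -0.000e+00 -2.000e-02]
shift in target tool axes mm [ -69.6 -375.4  338.7]
t 0.1 pos [ 168.  -653.2  230.4] w 1.0 F [ 0.1  0.1 -0.4] q7 -0.08
shift in current tool axes mm [ -69.3  443.8 -242.4] rot units [ 2.24 -0.02  0.  ]
shift in target tool axes mm [ -69.6  375.4 -338.7]
```

```bash
python3 -m jog '-35 0 0 1.12 0 0 85;-35 0 0 1.12 0 0 85;0 30 -25 0 0 0 85;0 35 -32 0 0 0 85;0 35 -32 0 0 0 85' 40; python3 -m jog '0 35 -32 0 0 0 85;0 35 -32 0 0 0 85;0 35 -32 0 0 0 85;0 35 -32 0 0 0 85;0 30 -27 0 0 0 85';  python3 -c "
from h import *
plan([.5375,-.308,.30],1,1)"
```

```text
t: 0.6
eef_pos: [0.2672, -0.5619, 0.301]
tool_rot: [0.504, 0.496, 0.504, -0.496]
contact_force: [0.6, 1.0, -0.8]
gripper_width: 0.995
t: 1.1
eef_pos: [0.4356, -0.4026, 0.301]
tool_rot: [0.504, 0.495, 0.505, -0.495]
contact_force: [0.3, -0.3, -0.7]
gripper_width: 0.996
t 1.1 pos [ 435.6 -402.6  301. ] w 0.996 F [ 0.3 -0.3 -0.7] q7 -0.93
shift in current tool axes mm [  1.1 103.7 -92.7] rot units [ 0.01 -0.01  0.  ]
shift in target tool axes mm [  1.  103.5 -92.8]
```

```bash
python3 -m jog '0 35 -31 0 0 0 85;0 35 -31 0 0 0 85;0 22 -20 0 0 0 85;0 12 -11 0 0 0 85;0 0 0 0 0 0 85';  python3 - <<'E'
from h import *
p,d=take("top","1");q,e=take("scene","1")
a=cv2.resize(p[120:250,340:450],None,fx=3.5,fy=3.5);b=cv2.resize(q[100:230,260:370],None,fx=3.5,fy=3.5)
cv2.imwrite("pics/v1.png",np.hstack([a,b])[:,:,::-1])
plan([.5375,-.308,.155],1,1)
E
```

```text
t: 1.6
eef_pos: [0.5376, -0.3083, 0.3008]
tool_rot: [0.505, 0.495, 0.506, -0.495]
contact_force: [-0.9, -0.5, -1.2]
gripper_width: 0.992
t 1.7 pos [ 535. -312.  301.] w 1.0 F [-0.1 -0.9  0.3] q7 -1.17
shift in current tool axes mm [146.    2.8  -4.1] rot units [-0.02  0.01  0.01]
shift in target tool axes mm [146.    2.6  -3.9]
```

View pics/v1.png

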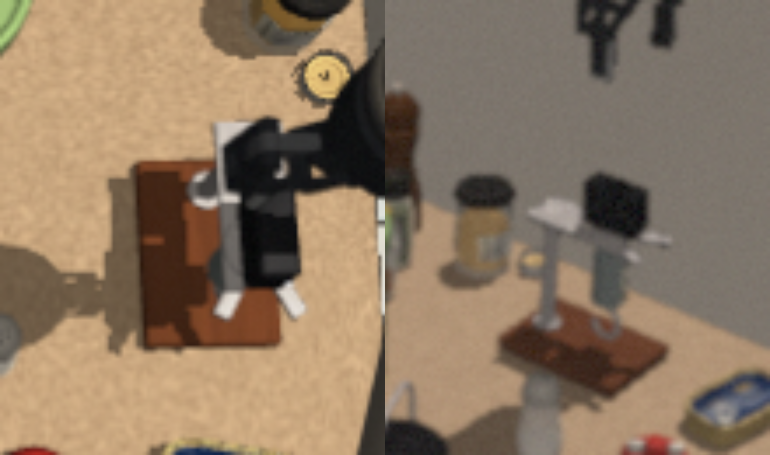

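```bash
python3 -m jog '20 0 0 0 0 0 85;20 0 0 0 0 0 85;10 0 0 0 0 0 85;0 0 0 0 0 0 85';  python3 - <<'E'
from h import *
for i in range(3):
    bot.read_camera("top"); plan([.5375,-.308,.155],1,1)
E
```

```text
t: 2.1
eef_pos: [0.5342, -0.3118, 0.2499]
tool_rot: [0.503, 0.496, 0.505, -0.497]
contact_force: [-0.2, -0.3, -0.2]
gripper_width: 1.001
t 2.15 pos [ 535.1 -311.7  251.1] w 0.998 F [-0.4 -0.1  0.7] q7 -1.18
shift in current tool axes mm [96.1  2.5 -3.6] rot units [-0.02  0.    0.01]
shift in target tool axes mm [96.1  2.4 -3.6]
t 2.2 pos [ 535.9 -311.5  251.9] w 0.991 F [-0.8  0.1  0.3] q7 -1.18
shift in current tool axes mm [96.9  1.6 -3.5] rot units [-0.02  0.01 -0.  ]
shift in target tool axes mm [96.9  1.7 -3.5]
t 2.25 pos [ 536.4 -311.3  252.4] w 0.995 F [ 0.2 -0.6  0.6] q7 -1.18
shift in current tool axes mm [97.4  1.1 -3.4] rot units [-0.01  0.01 -0.01]
shift in target tool axes mm [97.4  1.2 -3.3]
```

```bash
python3 -m jog '20 1 -2.5 0 0 0 85;25 0 0 0 0 0 85;25 0 0 0 0 0 85;17 0 0 0 0 0 85;8 0 0 0 0 0 85'; python3 - <<'E'
from h import *
p,d=take("top","2");q,e=take("scene","2")
a=cv2.resize(p[120:250,340:450],None,fx=3.5,fy=3.5);b=cv2.resize(q[130:210,280:350],None,fx=5.6,fy=5.6)[:455]
im=np.zeros((455,790,3),np.uint8);im[:a.shape[0],:a.shape[1]]=a;im[:b.shape[0],390:390+b.shape[1]]=b
cv2.imwrite("pics/v2.png",im[:,:,::-1])
plan([.5375,-.308,.155],1,1)
E
```

```text
t: 2.75
eef_pos: [0.537, -0.3079, 0.1556]
tool_rot: [0.504, 0.496, 0.505, -0.496]
contact_force: [0.1, 0.5, 0.7]
gripper_width: 0.996
t 2.85 pos [ 537.2 -307.9  156.1] w 0.996 F [-0.2 -0.9  1. ] q7 -1.2
shift in current tool axes mm [1.1 0.3 0.1] rot units [-0.   -0.    0.01]
shift in target tool axes mm [1.1 0.3 0.1]
```

View pics/v2.png

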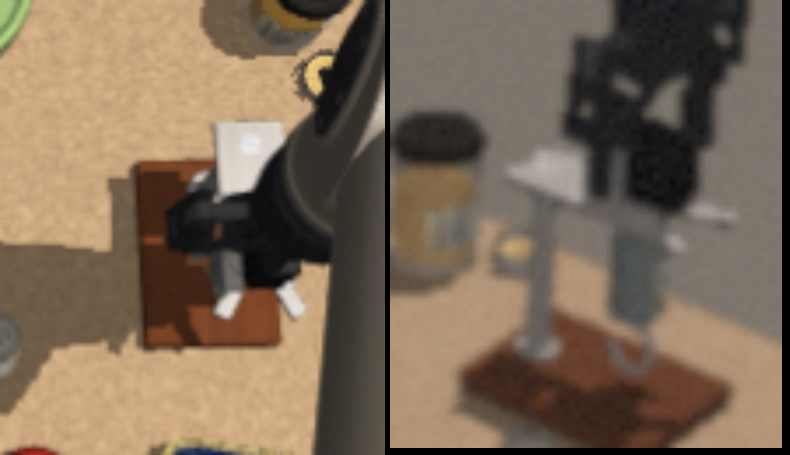

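```bash
python3 -m jog '0 0 0 0 0 0 50;0 0 0 0 0 0 30;0 0 0 0 0 0 15;0 0 0 0 0 0 10;0 0 0 0 0 0 10' 60;python3 -m jog '0 0 0 0 0 0 10;0 0 0 0 0 0 10;0 0 0 0 0 0 10' 60; python3 - <<'E'
from h import *
p,d=take("top","3");q,e=take("scene","3")
a=cv2.resize(p[120:250,340:450],None,fx=3.5,fy=3.5);b=cv2.resize(q[130:210,280:350],None,fx=5.6,fy=5.6)[:455]
im=np.zeros((455,790,3),np.uint8);im[:a.shape[0],:a.shape[1]]=a;im[:b.shape[0],390:390+b.shape[1]]=b
cv2.imwrite("pics/v3.png",im[:,:,::-1])
plan([.45,-.3095,.162],1,1)
E
```

```text
t: 3.35
eef_pos: [0.5377, -0.3082, 0.1572]
tool_rot: [0.505, 0.496, 0.504, -0.496]
contact_force: [-0.7, -0.4, 4.5]
gripper_width: 0.323
t: 3.65
eef_pos: [0.5377, -0.3083, 0.1572]
tool_rot: [0.505, 0.496, 0.504, -0.496]
contact_force: [-1.3, -1.0, 5.6]
gripper_width: 0.321
t 3.75 pos [ 537.7 -308.2  157.2] w 0.324 F [-1.1 -0.6  5.3] q7 -1.2
shift in current tool axes mm [ -4.9 -87.7  -0.2] rot units [-0.    0.01 -0.01]
shift in target tool axes mm [ -4.8 -87.7  -0.3]
```

View pics/v3.png

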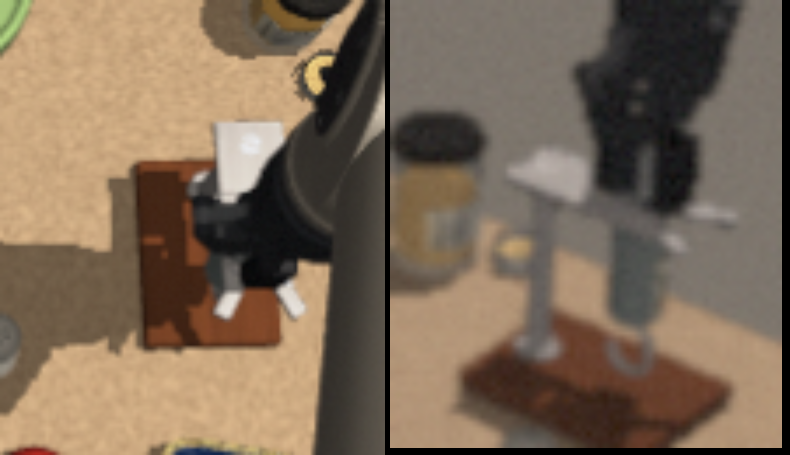

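```bash
python3 -m jog '-3 0 0 0 0 0 10;-4 0 0 0 0 0 10;0 0 0 0 0 0 10';python3 -m jog '0 -6 0 0 0 0 10;0 -12 0 0 0 0 10;0 -16 0 0 0 0 10;0 -16 0 0 0 0 10;0 -16 0 0 0 0 10';python3 -m jog '0 -12 0 0 0 0 10;0 -8 0 0 0 0 10;0 -4 0 0 0 0 10;0 0 0 0 0 0 10'; python3 - <<'E'
from h import *
p,d=take("top","4");q,e=take("scene","4")
a=cv2.resize(p[120:250,340:450],None,fx=3.5,fy=3.5);b=cv2.resize(q[140:220,290:360],None,fx=5.6,fy=5.6)[:455]
im=np.zeros((455,790,3),np.uint8);im[:a.shape[0],:a.shape[1]]=a;im[:b.shape[0],390:390+b.shape[1]]=b
cv2.imwrite("pics/v4.png",im[:,:,::-1])
plan([.45,-.3095,.30],1,1)
E
```

```text
t: 4.05
eef_pos: [0.5373, -0.3077, 0.1634]
tool_rot: [0.504, 0.496, 0.504, -0.496]
contact_force: [0.5, 0.3, -2.8]
gripper_width: 0.321
t: 4.55
eef_pos: [0.4693, -0.309, 0.163]
tool_rot: [0.504, 0.496, 0.504, -0.496]
contact_force: [-0.2, -0.2, -1.7]
gripper_width: 0.319
t: 4.95
eef_pos: [0.447, -0.3095, 0.1634]
tool_rot: [0.504, 0.496, 0.504, -0.496]
contact_force: [-0.2, 0.0, -2.1]
gripper_width: 0.319
t 5.05 pos [ 448.  -309.3  163.4] w 0.319 F [-0.3 -0.1 -1.8] q7 -1.12
shift in current tool axes mm [-136.6    2.1    0.3] rot units [ 0.    0.   -0.01]
shift in target tool axes mm [-136.6    2.     0.3]
```

View pics/v4.png

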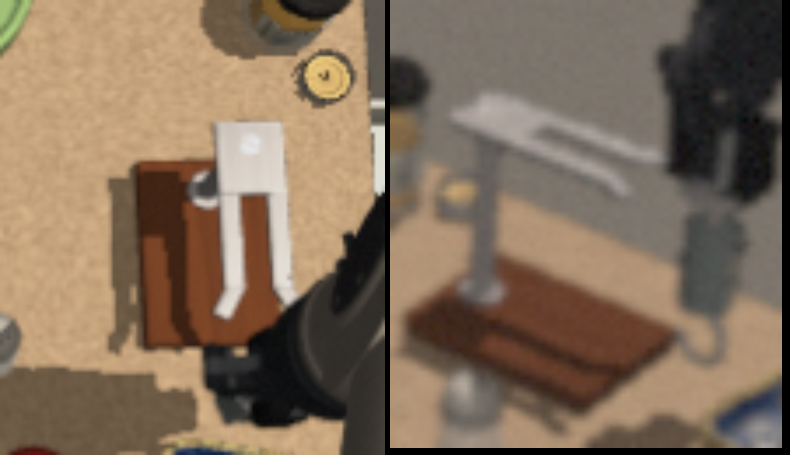

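```bash
python3 -m jog '-15 0 0 0 0 0 10;-30 0 0 0 0 0 10;-35 0 0 0 0 0 10;-28 5 -15 0 0 0 10;-12 7 -30 0 0 0 10';python3 -m jog '0 9 -38 0 0 0 10;0 9 -38 0 0 0 10;0 9 -38 0 0 0 10;0 8 -38 0 0 0 10;0 7 -36 0 0 0 10'; python3 -m jog '0 5 -30 0 0 0 10;0 0 -16 -0.9 0 0 10;0 0 -8 -1.1 0 0 10;0 0 0 -1.1 0 0 10;0 0 0 -0.57 0 0 10'; python3 - <<'E'
from h import *
bot.read_camera("top")
plan([.5075,-.0175,.214],23,1)
t=np.load("top4.npz");p=t["p"];D=t["d"]
v,u=np.mgrid[150:215,395:430];uv=np.c_[u.ravel(),v.ravel()];P=dep("top",uv,D)
k=(abs(P[:,2]-.145)<.008)&(p[uv[:,1],uv[:,0]].min(1)>150);w=onz("top",uv[k],.145)[:,:2]*1000
for x in range(500,630,8):
    y=np.sort(w[abs(w[:,0]-x)<4][:,1]); 
    if len(y): g=np.diff(y);j=g.argmax();print(x,y[0].round(1),y[-1].round(1),"gap",y[j].round(1),y[j+1].round(1))
E
```

```text
t: 5.55
eef_pos: [0.4599, -0.2665, 0.2865]
tool_rot: [0.505, 0.497, 0.501, -0.496]
contact_force: [0.5, 1.0, -2.7]
gripper_width: 0.324
t: 6.05
eef_pos: [0.498, -0.0731, 0.2835]
tool_rot: [0.505, 0.496, 0.504, -0.495]
contact_force: [-0.2, 0.6, -2.8]
gripper_width: 0.322
t: 6.55
eef_pos: [0.501, -0.0204, 0.2834]
tool_rot: [0.591, 0.389, 0.591, -0.388]
contact_force: [-0.3, -0.7, -3.0]
gripper_width: 0.326
t 6.6 pos [501.1 -20.7 283.4] w 0.32 F [ 0.1  0.1 -1.1] q7 -1.31
shift in current tool axes mm [69.4  7.1 -0.3] rot units [ 0.07 -0.   -0.  ]
shift in target tool axes mm [69.4  7.2 -0.4]
500 -290.4 -281.1 gap -290.3 -288.2
508 -332.1 -283.7 gap -320.7 -295.4
516 -330.2 -286.6 gap -318.6 -298.0
524 -330.5 -286.7 gap -318.8 -298.2
532 -328.7 -287.0 gap -319.3 -296.5
540 -329.1 -287.3 gap -319.6 -296.8
548 -329.5 -287.7 gap -318.0 -297.2
556 -329.9 -286.0 gap -318.1 -297.4
564 -328.0 -286.1 gap -318.4 -297.6
572 -328.4 -286.5 gap -318.9 -295.9
580 -328.7 -286.8 gap -298.5 -296.2
588 -329.2 -287.1 gap -289.4 -287.4
596 -329.3 -285.3 gap -287.5 -285.4
604 -327.7 -285.5 gap -287.8 -285.8
612 -328.1 -285.9 gap -288.2 -286.1
620 -328.4 -286.2 gap -288.5 -286.4
628 -328.6 -286.5 gap -328.6 -326.2
```

```bash
python3 -m jog '12 0 0 0 0 0 10;20 0 0 0 0 0 10;20 0 0 0 0 0 10;12 0 0 0 0 0 10;5 0 0 0 0 0 10'; python3 - <<'E'
from h import *
p,d=take("top","5");q,e=take("scene","5")
a=cv2.resize(p[150:240,240:320],None,fx=5,fy=5);b=cv2.resize(q[180:270,230:310],None,fx=5,fy=5)[:455]
cv2.imwrite("pics/v5.png",np.hstack([a[:450],b[:450]])[:,:,::-1])
plan([.537,-.005,.214],23,1)
E
```

```text
t: 7.1
eef_pos: [0.4998, -0.0215, 0.2126]
tool_rot: [0.589, 0.39, 0.59, -0.391]
contact_force: [-1.1, 0.4, -2.2]
gripper_width: 0.321
t 7.2 pos [500.4 -21.4 213.7] w 0.32 F [-1.  -0.1 -2. ] q7 -1.35
shift in current tool axes mm [-0.4 40.1 -0.8] rot units [-0.   -0.01  0.01]
shift in target tool axes mm [-0.3 40.1 -0.8]
```

View pics/v5.png

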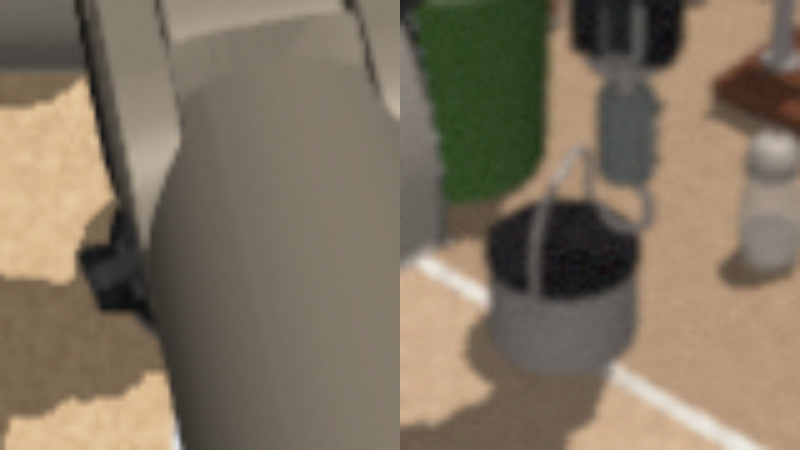

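```bash
python3 - <<'E'
from h import *
q=np.load("scene5.npz")["p"]
a=np.radians(23);X=np.array([np.cos(a),np.sin(a),0]);Y=np.array([-np.sin(a),np.cos(a),0]);Z=np.array([0,0,1.])
P=np.array([.5002,-.0213,.2015])
H={"saddle":P-.111*Z,"tip":P-.098*Z+.014*X,"shank":P-.09*Z-.013*X,"tube":P-.075*Z,"neck":P}
c=np.array([.537,-.005,0]);H.update({"bar0":c+.1155*Z-.02*Y,"bar1":c+.1155*Z+.02*Y,"bar":c+.1155*Z})
im=cv2.resize(q[180:270,230:310],None,fx=6,fy=6,interpolation=cv2.INTER_CUBIC)[:,:,::-1].copy()
for k,v in H.items():
    u=(proj("scene",v)[0]-[230,180]+.5)*6;cv2.circle(im,tuple(int(x) for x in u),3,(0,0,255),-1);cv2.putText(im,k,tuple(int(x)+4 for x in u),0,.4,(255,0,0),1)
cv2.imwrite("pics/v6.png",im)
E
```

```text
(no output)
```

View pics/v6.png

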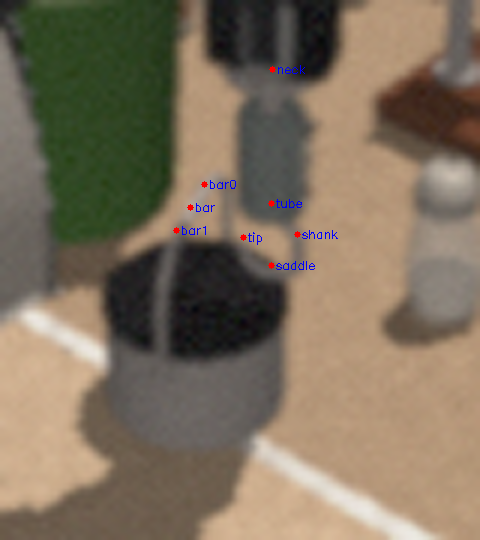

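```bash
python3 -m jog '0 5 0 0 0 0 10;0 10 0 0 0 0 10;0 10 0 0 0 0 10;0 10 0 0 0 0 10;0 5 0 0 0 0 10'; python3 - <<'E'
from h import *
q,e=take("scene","6")
b=cv2.resize(q[180:270,230:310],None,fx=6,fy=6,interpolation=cv2.INTER_CUBIC)
cv2.imwrite("pics/v7.png",b[:,:,::-1])
plan([.537,-.005,.214],23,1)
E
```

```text
t: 7.7
eef_pos: [0.5386, -0.0051, 0.2145]
tool_rot: [0.59, 0.39, 0.59, -0.39]
contact_force: [-2.7, -1.2, 2.1]
gripper_width: 0.326
t 7.75 pos [538.5  -5.1 214.5] w 0.322 F [-1.3 -1.3  1.1] q7 -1.4
shift in current tool axes mm [ 0.5 -1.4 -0.7] rot units [ 0.01 -0.    0.  ]
shift in target tool axes mm [ 0.5 -1.4 -0.7]
```

View pics/v7.png

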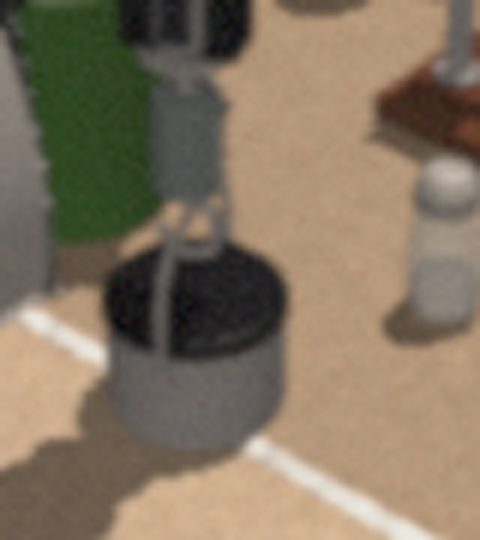

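```bash
python3 -m jog '-3 0 0 0 0 0 10;-3 0 0 0 0 0 10;0 0 0 0 0 0 10;0 0 0 0 0 0 10'; python3 - <<'E'
from h import *
q,e=take("scene","7")
b=cv2.resize(q[180:270,230:310],None,fx=6,fy=6,interpolation=cv2.INTER_CUBIC)
cv2.imwrite("pics/v8.png",b[:,:,::-1])
plan([.537,-.005,.214],23,1)
E
```

```text
t: 8.15
eef_pos: [0.5374, -0.006, 0.2205]
tool_rot: [0.59, 0.39, 0.589, -0.39]
contact_force: [-0.9, -0.0, -1.8]
gripper_width: 0.32
t 8.2 pos [537.3  -6.  220.4] w 0.321 F [-1.1 -0.1 -1.4] q7 -1.39
shift in current tool axes mm [ 6.4  0.1 -1. ] rot units [-0.  0. -0.]
shift in target tool axes mm [ 6.4  0.1 -1. ]
```

View pics/v8.png

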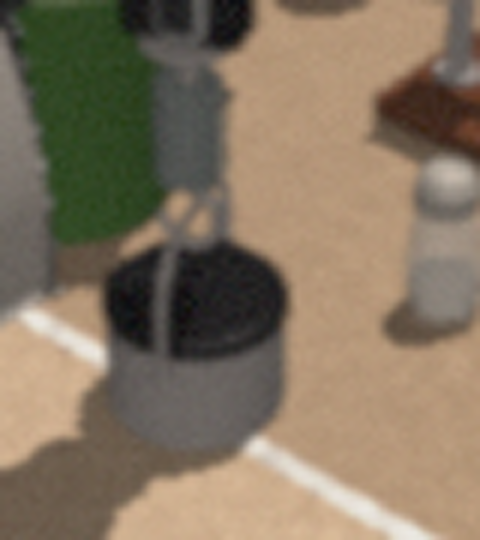

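```bash
python3 -m jog '-4 0 0 0 0 0 10;-5 0 0 0 0 0 10;-5 0 0 0 0 0 10;-5 0 0 0 0 0 10;-4 0 0 0 0 0 10';python3 -m jog '-3 0 0 0 0 0 10;-2 0 0 0 0 0 10;-2 0 0 0 0 0 10;0 0 0 0 0 0 10'; python3 - <<'E'
from h import *
q,e=take("scene","8")
b=cv2.resize(q[180:270,230:310],None,fx=6,fy=6,interpolation=cv2.INTER_CUBIC)
cv2.imwrite("pics/v9.png",b[:,:,::-1])
plan([.537,-.005,.214],23,1)
E
```

```text
t: 8.7
eef_pos: [0.5374, -0.0058, 0.2438]
tool_rot: [0.59, 0.39, 0.59, -0.39]
contact_force: [0.6, -0.6, -4.0]
gripper_width: 0.32
t: 9.1
eef_pos: [0.5374, -0.0058, 0.2503]
tool_rot: [0.59, 0.39, 0.59, -0.39]
contact_force: [-0.2, -0.2, -6.0]
gripper_width: 0.318
t 9.15 pos [537.3  -5.8 250.2] w 0.319 F [ 0.5 -0.1 -6.4] q7 -1.38
shift in current tool axes mm [36.2  0.  -0.9] rot units [ 0. -0.  0.]
shift in target tool axes mm [36.2  0.  -0.9]
```

View pics/v9.png

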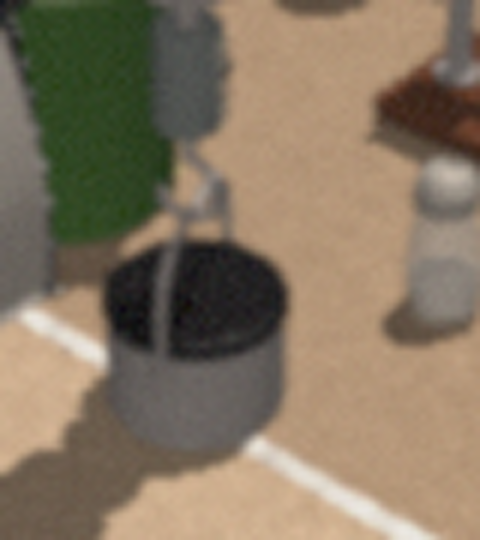

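```bash
python3 -m jog '-2 0 0 0 0 0 10;-3 0 0 0 0 0 10;-3 0 0 0 0 0 10;-2 0 0 0 0 0 10;-1 0 0 0 0 0 10';python3 -m jog '0 0 0 0 0 0 10;0 0 0 0 0 0 10'; python3 - <<'E'
from h import *
q,e=take("scene","9")
b=cv2.resize(q[180:270,230:310],None,fx=6,fy=6,interpolation=cv2.INTER_CUBIC)
cv2.imwrite("pics/v10.png",b[:,:,::-1])
plan([.537,-.005,.214],23,1)
E
```

```text
t: 9.65
eef_pos: [0.5373, -0.0059, 0.2614]
tool_rot: [0.59, 0.39, 0.59, -0.39]
contact_force: [-0.7, -0.7, -7.0]
gripper_width: 0.321
t: 9.85
eef_pos: [0.5373, -0.0059, 0.2612]
tool_rot: [0.59, 0.39, 0.59, -0.39]
contact_force: [0.3, -0.5, -7.1]
gripper_width: 0.324
t 9.9 pos [537.3  -5.8 261.1] w 0.324 F [ 0.3  0.2 -7. ] q7 -1.37
shift in current tool axes mm [47.1  0.1 -0.9] rot units [ 0. -0.  0.]
shift in target tool axes mm [47.1  0.1 -0.9]
```

View pics/v10.png

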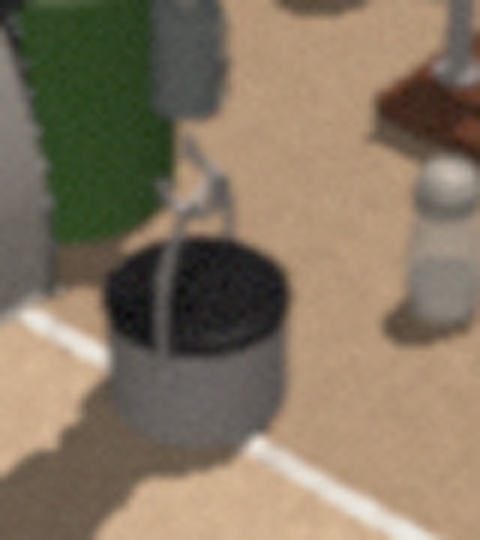

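```bash
python3 -m jog '-1 0 0 0 0 0 10;-3 0 0 0 0 0 10;-4 0 0 0 0 0 10;-5 0 0 0 0 0 10;-5 0 0 0 0 0 10';python3 -m jog '-5 0 0 0 0 0 10;-4 0 0 0 0 0 10;-3 0 0 0 0 0 10;-2 0 0 0 0 0 10;-1 0 0 0 0 0 10'; python3 -m jog '0 0 0 0 0 0 10;0 0 0 0 0 0 10;0 0 0 0 0 0 10;0 0 0 0 0 0 10;0 0 0 0 0 0 10';python3 -m jog '0 0 0 0 0 0 10;0 0 0 0 0 0 10;0 0 0 0 0 0 10;0 0 0 0 0 0 10;0 0 0 0 0 0 10';python3 -m jog '0 0 0 0 0 0 10;0 0 0 0 0 0 10;0 0 0 0 0 0 10;0 0 0 0 0 0 10;0 0 0 0 0 0 10'; python3 - <<'E'
from h import *
q,e=take("scene","10")
b=cv2.resize(q[180:270,230:310],None,fx=6,fy=6,interpolation=cv2.INTER_CUBIC)
cv2.imwrite("pics/v11.png",b[:,:,::-1])
plan([.537,-.005,.214],23,1)
E
```

```text
t: 10.4
eef_pos: [0.5375, -0.0058, 0.2799]
tool_rot: [0.59, 0.39, 0.59, -0.39]
contact_force: [-0.7, -0.5, -7.1]
gripper_width: 0.32
t: 10.9
eef_pos: [0.5374, -0.0058, 0.2945]
tool_rot: [0.59, 0.39, 0.59, -0.39]
contact_force: [0.3, 0.1, -6.8]
gripper_width: 0.323
t: 11.4
eef_pos: [0.5374, -0.0058, 0.2942]
tool_rot: [0.59, 0.39, 0.59, -0.39]
contact_force: [0.1, 0.2, -7.0]
gripper_width: 0.318
t: 11.9
eef_pos: [0.5374, -0.0058, 0.2943]
tool_rot: [0.59, 0.39, 0.59, -0.39]
contact_force: [-0.0, 0.2, -7.4]
gripper_width: 0.318
t: 12.4
eef_pos: [0.5374, -0.0058, 0.2943]
tool_rot: [0.59, 0.39, 0.59, -0.39]
contact_force: [-0.3, 0.3, -6.9]
gripper_width: 0.321
t 12.45 pos [537.4  -5.9 294.3] w 0.321 F [-0.5  0.1 -7.3] q7 -1.36
shift in current tool axes mm [80.3 -0.  -0.9] rot units [0. 0. 0.]
shift in target tool axes mm [80.3 -0.  -0.9]
```

View pics/v11.png

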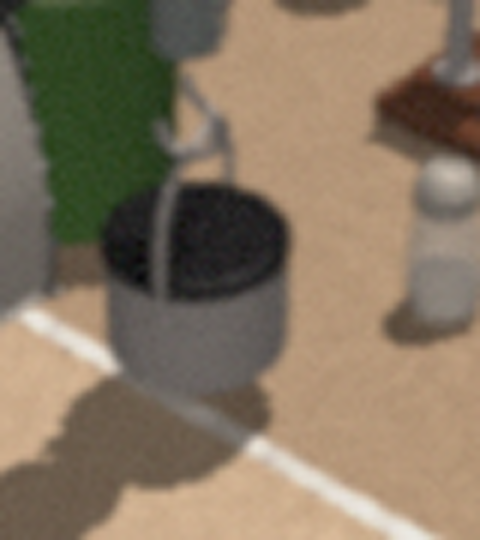

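```bash
python3 -m jog '0 0 0 0 0 0 10;0 0 0 0 0 0 10;0 0 0 0 0 0 10;0 0 0 0 0 0 10;0 0 0 0 0 0 10'; python3 -m jog '0 0 0 0 0 0 10;0 0 0 0 0 0 10'; python3 -m jog '0 0.25 -1 0 0 0 10;0 0.75 -3 0 0 0 10;0 1.2 -5 0 0 0 10;0 1.7 -7 0 0 0 10;0 2.2 -9 0 0 0 10'; python3 -m jog '0 2.7 -11 0 0 0 10;0 3.2 -13 0 0 0 10;0 3.4 -14 0 0 0 10;0 3.7 -15 0 0 0 10;0 3.7 -15 0 0 0 10'; python3 -m jog '0 3.7 -15 0 0 0 10;0 3.7 -15 0 0 0 10;0 3.7 -15 0 0 0 10;0 3.7 -15 0 0 0 10;0 3.7 -15 0 0 0 10'; python3 -m jog '0 3.7 -15 0 0 0 10;0 3.4 -14 0 0 0 10;0 3.4 -14 0 0 0 10;0 3.2 -13 0 0 0 10;0 2.9 -12 0 0 0 10'; python3 -m jog '0 2.7 -11 0 0 0 10;0 2.4 -10 0 0 0 10;0 2.2 -9 0 0 0 10;0 2 -8 0 0 0 10;0 1.7 -7 0 0 0 10'; python3 -m jog '0 1.5 -6 0 0 0 10;0 1.2 -5 0 0 0 10;0 1 -4 0 0 0 10;0 0.75 -3 0 0 0 10;0 0.25 -1 0 0 0 10'; python3 -m jog '0 0 0 0 0 0 10;0 0 0 0 0 0 10;0 0 0 0 0 0 10;0 0 0 0 0 0 10;0 0 0 0 0 0 10'; python3 - <<'E'
from h import *
q,e=take("scene","11");p,d=take("top","11")
b=cv2.resize(q[220:350,140:270],None,fx=3,fy=3,interpolation=cv2.INTER_CUBIC)
a=cv2.resize(p[150:280,100:230],None,fx=3,fy=3,interpolation=cv2.INTER_CUBIC)
cv2.imwrite("pics/v12.png",np.hstack([a,b])[:,:,::-1])
plan([.488,.2985,.294],23,1)
E
```

```text
t: 12.95
eef_pos: [0.5374, -0.0058, 0.2943]
tool_rot: [0.59, 0.39, 0.59, -0.39]
contact_force: [0.3, 0.6, -6.9]
gripper_width: 0.323
t: 13.15
eef_pos: [0.5374, -0.0058, 0.2943]
tool_rot: [0.59, 0.39, 0.59, -0.39]
contact_force: [-0.5, -0.2, -7.0]
gripper_width: 0.321
t: 13.65
eef_pos: [0.5331, 0.0202, 0.2943]
tool_rot: [0.59, 0.39, 0.59, -0.39]
contact_force: [0.5, 0.7, -7.3]
gripper_width: 0.32
t: 14.15
eef_pos: [0.5217, 0.0905, 0.2944]
tool_rot: [0.59, 0.39, 0.59, -0.39]
contact_force: [0.3, -0.3, -6.5]
gripper_width: 0.317
t: 14.65
eef_pos: [0.5092, 0.1667, 0.2943]
tool_rot: [0.59, 0.39, 0.59, -0.39]
contact_force: [0.5, -0.5, -6.9]
gripper_width: 0.323
t: 15.15
eef_pos: [0.4982, 0.2353, 0.2943]
tool_rot: [0.59, 0.39, 0.59, -0.39]
contact_force: [0.4, -0.3, -6.9]
gripper_width: 0.316
t: 15.65
eef_pos: [0.4909, 0.2803, 0.2942]
tool_rot: [0.59, 0.39, 0.59, -0.39]
contact_force: [0.5, -0.3, -8.1]
gripper_width: 0.322
t: 16.15
eef_pos: [0.4879, 0.2994, 0.2943]
tool_rot: [0.59, 0.39, 0.59, -0.39]
contact_force: [-0.4, -0.1, -6.3]
gripper_width: 0.321
t: 16.65
eef_pos: [0.488, 0.2989, 0.2943]
tool_rot: [0.59, 0.39, 0.59, -0.39]
contact_force: [0.3, 0.0, -8.2]
gripper_width: 0.315
t 16.75 pos [487.9 299.  294.3] w 0.318 F [-0.6 -0.6 -7.4] q7 -1.98
shift in current tool axes mm [ 0.3 -0.2  0.5] rot units [-0.  0. -0.]
shift in target tool axes mm [ 0.3 -0.2  0.5]
```

View pics/v12.png

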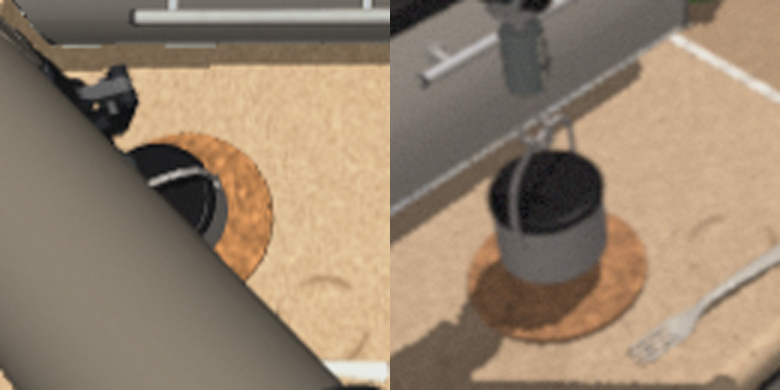

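```bash
python3 -m jog '1 0 0 0 0 0 10;3 0 0 0 0 0 10;4 0 0 0 0 0 10;4 0 0 0 0 0 10;3 0 0 0 0 0 10'; python3 -m jog '2 0 0 0 0 0 10;2 0 0 0 0 0 10;2 0 0 0 0 0 10;2 0 0 0 0 0 10;2 0 0 0 0 0 10'; python3 -m jog '2 0 0 0 0 0 10;2 0 0 0 0 0 10;2 0 0 0 0 0 10;2 0 0 0 0 0 10;2 0 0 0 0 0 10'; python3 - <<'E'
from h import *
q,e=take("scene","12");p,d=take("top","12")
b=cv2.resize(q[220:350,140:270],None,fx=3,fy=3,interpolation=cv2.INTER_CUBIC)
a=cv2.resize(p[150:280,100:230],None,fx=3,fy=3,interpolation=cv2.INTER_CUBIC)
cv2.imwrite("pics/v13.png",np.hstack([a,b])[:,:,::-1])
plan([.488,.2985,.222],23,1)
E
```

```text
t: 17.25
eef_pos: [0.4877, 0.2989, 0.2786]
tool_rot: [0.59, 0.39, 0.59, -0.391]
contact_force: [-0.6, 0.5, -7.4]
gripper_width: 0.317
t: 17.75
eef_pos: [0.488, 0.2991, 0.2692]
tool_rot: [0.59, 0.39, 0.59, -0.39]
contact_force: [-1.0, 0.2, -6.9]
gripper_width: 0.321
t: 18.25
eef_pos: [0.4879, 0.2992, 0.2593]
tool_rot: [0.59, 0.39, 0.59, -0.39]
contact_force: [-0.8, -0.2, -5.8]
gripper_width: 0.316
t 18.35 pos [487.8 299.1 259.1] w 0.32 F [-1.1  0.7 -5.4] q7 -2.0
shift in current tool axes mm [37.1  0.   0.6] rot units [ 0. -0.  0.]
shift in target tool axes mm [37.1 -0.   0.6]
```

View pics/v13.png

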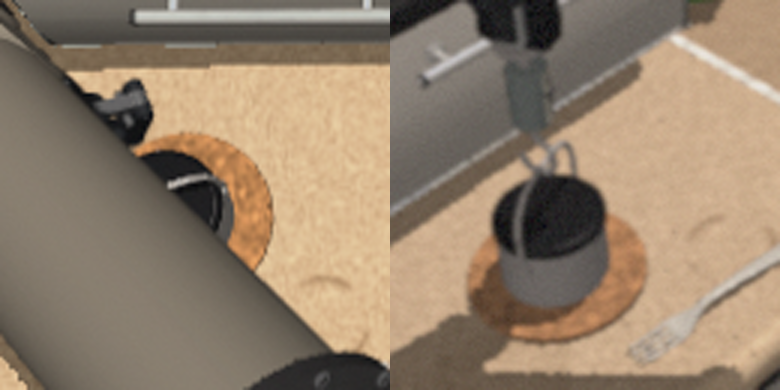

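```bash
python3 - <<'E'
from h import *
print(onz("scene",[[193,292.3]],.075))
q=np.load("scene12.npz")["p"]; hs=cv2.cvtColor(q,cv2.COLOR_RGB2HSV)
# foot ellipse check: project predicted foot/trivet edges
im=cv2.resize(q[220:350,140:270],None,fx=4,fy=4,interpolation=cv2.INTER_CUBIC)[:,:,::-1].copy()
th=np.linspace(0,2*np.pi,40)
for c,r,z,col in(((.488,.2985),.075,.008,(255,0,0)),((.488,.2985),.047,.075,(0,0,255)),((.488,.2985),.045,.008,(0,255,0))):
    for u in proj("scene",np.c_[c[0]+r*np.cos(th),c[1]+r*np.sin(th),np.full(40,z)]):
        u=(u-[140,220]+.5)*4;cv2.circle(im,(int(u[0]),int(u[1])),2,col,-1)
cv2.imwrite("pics/v14.png",im)
E
```

```text
[[0.47822125 0.30273437 0.075     ]]
```

View pics/v14.png

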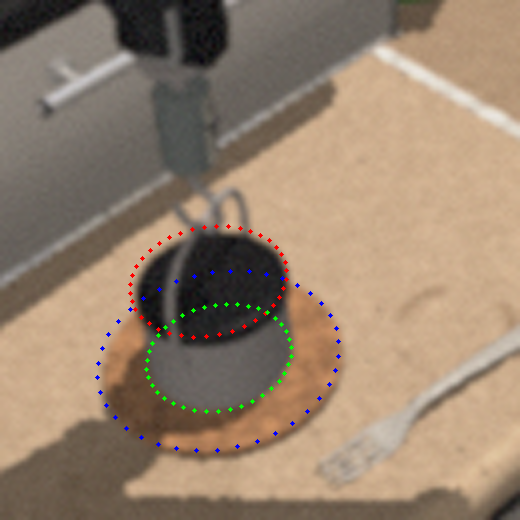

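```bash
python3 -m jog '3 0 0 0 0 0 10;4 0 0 0 0 0 10;4 0 0 0 0 0 10;4 0 0 0 0 0 10;4 0 0 0 0 0 10'; python3 -m jog '4 0 0 0 0 0 10;4 0 0 0 0 0 10;4 0 0 0 0 0 10;3 0 0 0 0 0 10;2 0 0 0 0 0 10'; python3 - <<'E'
from h import *
q,e=take("scene","13")
b=cv2.resize(q[220:350,140:270],None,fx=4,fy=4,interpolation=cv2.INTER_CUBIC)
cv2.imwrite("pics/v15.png",b[:,:,::-1])
plan([.488,.2985,.222],23,1)
E
```

```text
t: 18.85
eef_pos: [0.4884, 0.2993, 0.2404]
tool_rot: [0.59, 0.391, 0.589, -0.39]
contact_force: [0.1, 0.9, -2.6]
gripper_width: 0.321
t: 19.35
eef_pos: [0.4879, 0.2991, 0.223]
tool_rot: [0.59, 0.39, 0.59, -0.39]
contact_force: [-0.6, 0.1, 0.6]
gripper_width: 0.321
t 19.4 pos [487.8 299.  222.9] w 0.324 F [-1.2 -0.9 -2.1] q7 -2.02
shift in current tool axes mm [ 0.9 -0.   0.6] rot units [0. 0. 0.]
shift in target tool axes mm [ 0.9 -0.   0.6]
```

View pics/v15.png

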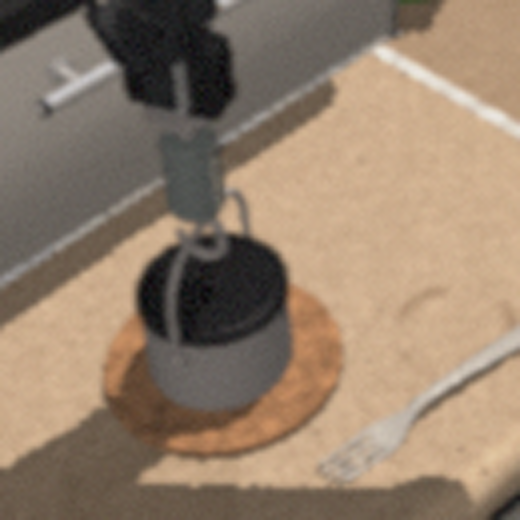

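```bash
python3 -m jog '0 -3 0 0 0 0 10;0 -5 0 0 0 0 10;0 -6 0 0 0 0 10;0 -7 0 0 0 0 10;0 -7 0 0 0 0 10'; python3 -m jog '0 -7 0 0 0 0 10;0 -6 0 0 0 0 10;0 -5 0 0 0 0 10;0 0 0 0 0 0 10'; python3 - <<'E'
from h import *
q,e=take("scene","14")
b=cv2.resize(q[220:350,140:270],None,fx=4,fy=4,interpolation=cv2.INTER_CUBIC)
cv2.imwrite("pics/v16.png",b[:,:,::-1])
plan([.45,-.308,.30],1,1)
E
```

```text
t: 19.9
eef_pos: [0.4614, 0.2878, 0.2234]
tool_rot: [0.59, 0.39, 0.59, -0.39]
contact_force: [-0.6, 0.3, -2.5]
gripper_width: 0.319
t: 20.3
eef_pos: [0.445, 0.2808, 0.2234]
tool_rot: [0.59, 0.39, 0.59, -0.39]
contact_force: [0.2, 0.5, -1.9]
gripper_width: 0.322
t 20.35 pos [445.4 281.  223.4] w 0.323 F [-0.8  0.2 -2. ] q7 -2.02
shift in current tool axes mm [ -76.5 -226.   543.9] rot units [ 3.67  0.   -0.  ]
shift in target tool axes mm [-76.6  -5.7 589. ]
```

View pics/v16.png

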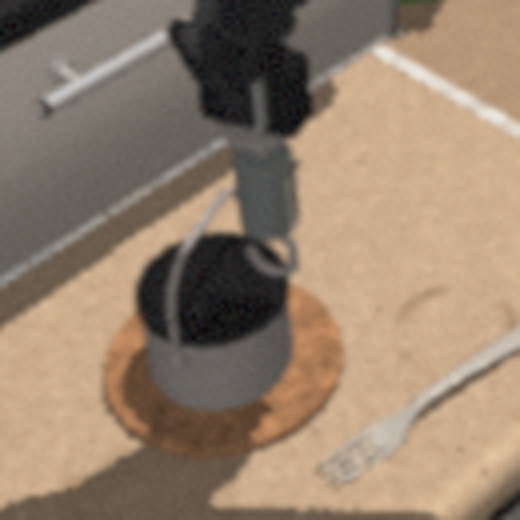

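```bash
python3 -m jog '-10 0 0 0 0 0 10;-20 0 0 0 0 0 10;-25 0 0 0 0 0 10;-14 0 0 0.9 0 0 10;-7 0 0 1 0 0 10'; python3 -m jog '0 0 10 1 0 0 10;0 0 20 0.77 0 0 10;0 0 30 0 0 0 10;0 3 38 0 0 0 10;0 3 42 0 0 0 10'; python3 -m jog '0 3 42 0 0 0 10;0 3 42 0 0 0 10;0 3 42 0 0 0 10;0 0 42 0 0 0 10;0 0 42 0 0 0 10'; python3 -c "
from h import *
plan([.45,-.308,.30],1,1)"
```

```text
t: 20.85
eef_pos: [0.4465, 0.2819, 0.3019]
tool_rot: [0.547, 0.449, 0.547, -0.447]
contact_force: [0.5, -0.5, -1.8]
gripper_width: 0.323
t: 21.35
eef_pos: [0.4577, 0.1412, 0.3002]
tool_rot: [0.505, 0.496, 0.505, -0.495]
contact_force: [1.2, -0.3, -2.4]
gripper_width: 0.321
t: 21.85
eef_pos: [0.4704, -0.0699, 0.3003]
tool_rot: [0.505, 0.496, 0.504, -0.495]
contact_force: [1.4, 0.1, -1.6]
gripper_width: 0.319
t 21.85 pos [470.4 -69.9 300.3] w 0.319 F [ 1.4  0.1 -1.6] q7 -1.56
shift in current tool axes mm [  0.3 -24.5 237.7] rot units [ 0.   -0.   -0.01]
shift in target tool axes mm [  0.3 -24.5 237.7]
```

```bash
python3 -m jog '0 -4 42 0 0 0 10;0 -5 42 0 0 0 10;0 -5 40 0 0 0 10;0 -5 36 0 0 0 10;0 -5 30 0 0 0 10'; python3 -m jog '0 0 22 0 0 0 10;0 0 15 0 0 0 10;0 0 8 0 0 0 10;0 0 3 0 0 0 10;0 0 0 0 0 0 10';python3 -c "
from h import *
bot.read_camera('top');plan([.4475,-.3093,.165],1,1)"
```

```text
t: 22.35
eef_pos: [0.4492, -0.2611, 0.3002]
tool_rot: [0.504, 0.496, 0.504, -0.496]
contact_force: [0.6, 0.4, -2.6]
gripper_width: 0.322
t: 22.85
eef_pos: [0.4505, -0.306, 0.2993]
tool_rot: [0.504, 0.496, 0.505, -0.495]
contact_force: [0.2, 1.1, -2.4]
gripper_width: 0.315
t 22.9 pos [ 450.5 -305.6  299.3] w 0.319 F [ 0.  -0.2 -1.5] q7 -1.08
shift in current tool axes mm [134.3  -3.1   3.7] rot units [ 0.01 -0.01 -0.  ]
shift in target tool axes mm [134.3  -3.1   3.7]
```

```bash
python3 -m jog '15 -2 1 0 0 0 10;30 0 0 0 0 0 10;35 0 0 0 0 0 10;30 0 0 0 0 0 10;15 0 0 0 0 0 10'; python3 -m jog '7 0 0 0 0 0 10;2 0 0 0 0 0 10;0 0 0 0 0 0 10'; python3 - <<'E'
from h import *
q,e=take("scene","15");p,d=take("top","15")
a=cv2.resize(p[120:250,340:450],None,fx=3.5,fy=3.5);b=cv2.resize(q[140:220,290:360],None,fx=5.6,fy=5.6)[:455]
im=np.zeros((455,790,3),np.uint8);im[:a.shape[0],:a.shape[1]]=a;im[:b.shape[0],390:390+b.shape[1]]=b
cv2.imwrite("pics/v17.png",im[:,:,::-1])
plan([.4475,-.3095,.165],1,1)
E
```

```text
t: 23.4
eef_pos: [0.4472, -0.3055, 0.1718]
tool_rot: [0.503, 0.495, 0.506, -0.495]
contact_force: [-1.0, -0.1, -2.1]
gripper_width: 0.323
t: 23.7
eef_pos: [0.4488, -0.3075, 0.166]
tool_rot: [0.505, 0.496, 0.504, -0.495]
contact_force: [-0.3, -0.2, -0.9]
gripper_width: 0.321
t 23.8 pos [ 449.  -307.9  166.4] w 0.322 F [-0.5 -0.2 -2.4] q7 -1.09
shift in current tool axes mm [ 1.4 -1.5  1.6] rot units [-0.    0.01 -0.02]
shift in target tool axes mm [ 1.4 -1.5  1.6]
```

View pics/v17.png

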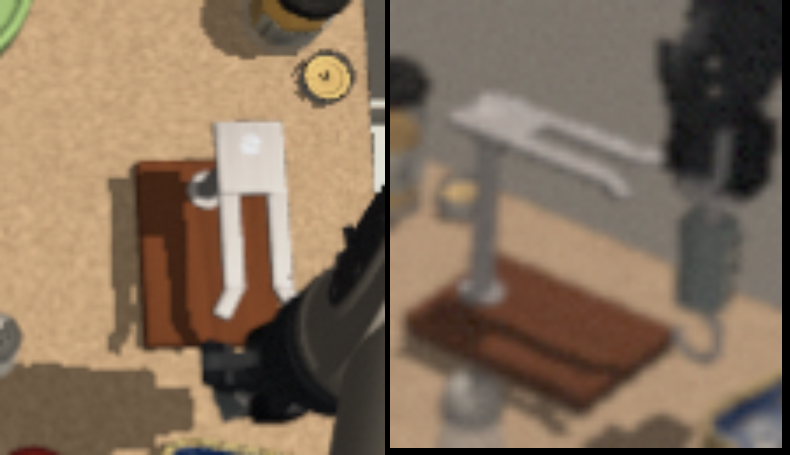

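```bash
python3 -m jog '2 0 1.3 0 0 0 10;0 4 0 0 0 0 10;0 8 0 0 0 0 10;0 10 0 0 0 0 10;0 10 0 0 0 0 10'; python3 -m jog '0 10 0 0 0 0 10;0 12 0 0 0 0 10;0 12 0 0 0 0 10;0 10 0 0 0 0 10;0 6 0 0 0 0 10'; python3 -m jog '0 4 0 0 0 0 10;0 1.5 0 0 0 0 10;0 0 0 0 0 0 10';python3 - <<'E'
from h import *
q,e=take("scene","16");p,d=take("top","16")
a=cv2.resize(p[120:250,340:450],None,fx=3.5,fy=3.5);b=cv2.resize(q[130:210,280:350],None,fx=5.6,fy=5.6)[:455]
im=np.zeros((455,790,3),np.uint8);im[:a.shape[0],:a.shape[1]]=a;im[:b.shape[0],390:390+b.shape[1]]=b
cv2.imwrite("pics/v18.png",im[:,:,::-1])
plan([.5375,-.308,.157],1,1)
E
```

```text
t: 24.3
eef_pos: [0.4815, -0.3083, 0.1635]
tool_rot: [0.505, 0.496, 0.504, -0.495]
contact_force: [-0.2, 0.3, -2.5]
gripper_width: 0.324
t: 24.8
eef_pos: [0.5315, -0.3073, 0.1632]
tool_rot: [0.505, 0.496, 0.504, -0.495]
contact_force: [0.1, -0.8, -1.7]
gripper_width: 0.321
t: 25.1
eef_pos: [0.5355, -0.3076, 0.1632]
tool_rot: [0.504, 0.496, 0.504, -0.496]
contact_force: [-0.5, -0.6, -2.6]
gripper_width: 0.32
t 25.2 pos [ 535.2 -307.7  163.3] w 0.32 F [ 1.1  0.6 -2.8] q7 -1.16
shift in current tool axes mm [6.3 2.3 0.3] rot units [-0.01  0.    0.  ]
shift in target tool axes mm [6.3 2.3 0.3]
```

View pics/v18.png

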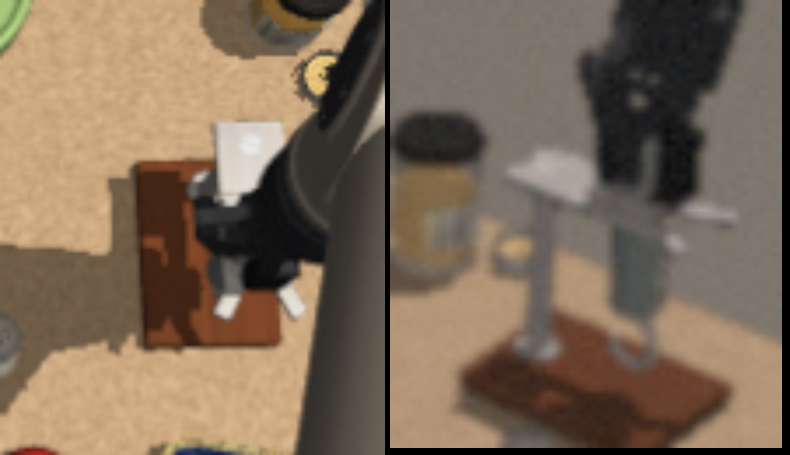

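Neck is between the prongs, with no side load. Lower gently until the force reverses.

```bash
python3 -m jog '2 0 0 0 0 0 10;2 0 0 0 0 0 10;1 0 0 0 0 0 10;0.5 0 0 0 0 0 10;0 0 0 0 0 0 10'; python3 -m jog '0.5 0 0 0 0 0 10;0 0 0 0 0 0 10;0 0 0 0 0 0 10'
```

```text
t: 25.7
eef_pos: [0.5356, -0.3075, 0.1577]
tool_rot: [0.504, 0.496, 0.504, -0.496]
contact_force: [0.6, -0.5, -1.5]
gripper_width: 0.319
t: 26.0
eef_pos: [0.5357, -0.3075, 0.1573]
tool_rot: [0.504, 0.496, 0.504, -0.496]
contact_force: [0.2, -0.4, -3.0]
gripper_width: 0.322
```

```bash
python3 -m jog '0.5 0 0 0 0 0 10;0.5 0 0 0 0 0 10;0 0 0 0 0 0 10;0 0 0 0 0 0 10'; python3 -m jog '0.5 0 0 0 0 0 10;0.5 0 0 0 0 0 10;0 0 0 0 0 0 10;0 0 0 0 0 0 10'
```

```text
t: 26.4
eef_pos: [0.5357, -0.3076, 0.1571]
tool_rot: [0.504, 0.496, 0.504, -0.496]
contact_force: [-3.2, 1.0, 5.2]
gripper_width: 0.321
t: 26.8
eef_pos: [0.5358, -0.3076, 0.1571]
tool_rot: [0.504, 0.496, 0.504, -0.496]
contact_force: [-5.5, 1.9, 11.8]
gripper_width: 0.317
```

```bash
python3 -m jog '-0.5 0 0 0 0 0 10;-0.3 0 0 0 0 0 10;0 0 0 0 0 0 30;0 0 0 0 0 0 34;0 0 0 0 0 0 40' 20; python3 -m jog '0 0 0 0 0 0 55;0 0 0 0 0 0 85;0 0 0 0 0 0 85;0 0 0 0 0 0 85;0 0 0 0 0 0 85';  python3 - <<'E'
from h import *
q,e=take("scene","17")
cv2.imwrite("pics/v19.png",cv2.resize(q[130:210,280:350],None,fx=6,fy=6)[:,:,::-1])
plan([.5375,-.308,.30],1,1)
E
```

```text
t: 27.3
eef_pos: [0.5358, -0.3076, 0.156]
tool_rot: [0.504, 0.496, 0.504, -0.496]
contact_force: [-0.4, 0.6, 0.4]
gripper_width: 0.464
t: 27.8
eef_pos: [0.5357, -0.3075, 0.1561]
tool_rot: [0.504, 0.496, 0.504, -0.496]
contact_force: [0.6, 0.4, 0.9]
gripper_width: 0.996
t 27.85 pos [ 535.7 -307.5  156.1] w 0.998 F [ 0.4  0.  -0.3] q7 -1.16
shift in current tool axes mm [-143.9    1.8    0.5] rot units [-0.  0. -0.]
shift in target tool axes mm [-143.9    1.8    0.5]
```

View pics/v19.png

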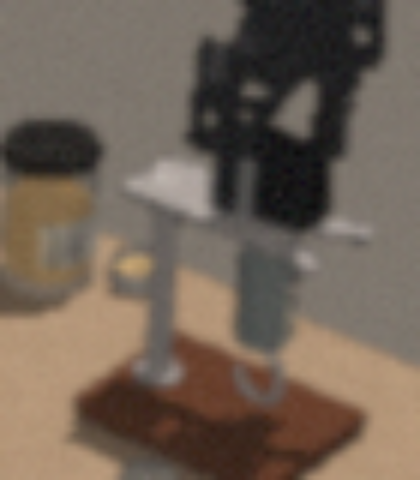

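Released; raise straight up and move aside for a clear final look.

```bash
python3 -m jog '-10 0 0 0 0 0 85;-25 0 0 0 0 0 85;-35 0 0 0 0 0 85;-35 0 0 0 0 0 85;-30 0 0 0 0 0 85'; python3 -m jog '-20 0 0 0 0 0 85;0 -20 20 0 0 0 85;0 -35 35 0 0 0 85;0 -35 35 0 0 0 85;0 -35 35 0 0 0 85';python3 -m jog '0 -35 35 0 0 0 85;0 -35 35 0 0 0 85;0 -20 20 0 0 0 85;0 0 0 0 0 0 85;0 0 0 0 0 0 85'; python3 - <<'E'
from h import *
q,e=take("scene","18");p,d=take("top","18")
P0=np.load("top0.npz")["p"]
cv2.imwrite("pics/v20.png",p[:,:,::-1]);cv2.imwrite("pics/v21.png",q[:,:,::-1])
v,u=np.mgrid[0:420,0:560];P=dep("top",np.c_[u.ravel(),v.ravel()],d).reshape(420,560,3);z=P[...,2];g=p.max(2)
roi=np.zeros((420,560),bool);roi[140:230,365:440]=1
m=roi&(abs(z-.196)<.007);m=cv2.morphologyEx(m.astype(np.uint8),cv2.MORPH_OPEN,np.ones((2,2)))>0
w=onz("top",np.argwhere(m)[:,::-1],.196)[:,:2].astype(np.float32)*1000;print("block",cv2.minAreaRect(w),np.nanmedian(z[m]))
roi[:]=0;roi[170:270,110:220]=1
m=roi&(abs(z-.075)<.007)&(g<70);w=onz("top",np.argwhere(m)[:,::-1],.075)[:,:2].astype(np.float32)*1000;print("lid",cv2.minEnclosingCircle(w),np.nanmedian(z[m]))
df=np.abs(p.astype(int)-P0).max(2)>60;print("changed px",[(n,df[a:b,c:e].sum()) for n,a,b,c,e in(("fork",255,285,140,240),("spoon",262,290,240,300),("tin",245,275,380,432),("timer",242,278,332,370),("mill",202,235,325,352))])
E
```

```text
t: 28.35
eef_pos: [0.5359, -0.3076, 0.294]
tool_rot: [0.505, 0.496, 0.504, -0.495]
contact_force: [0.3, 0.5, -0.1]
gripper_width: 0.989
t: 28.85
eef_pos: [0.4116, -0.4357, 0.3122]
tool_rot: [0.505, 0.496, 0.504, -0.495]
contact_force: [-0.4, -0.5, 0.2]
gripper_width: 1.0
t: 29.35
eef_pos: [0.3241, -0.5264, 0.3117]
tool_rot: [0.504, 0.496, 0.504, -0.496]
contact_force: [0.8, 0.7, 0.1]
gripper_width: 0.994
block ((535.2970581054688, -305.7735900878906), (58.459266662597656, 29.1603946685791), 0.8916550278663635) 0.19472135847192873
lid ((486.62640380859375, 299.58514404296875), 47.07072067260742) 0.07445659977024477
changed px [('fork', np.int64(0)), ('spoon', np.int64(0)), ('tin', np.int64(131)), ('timer', np.int64(0)), ('mill', np.int64(0))]
```

View pics/v20.png

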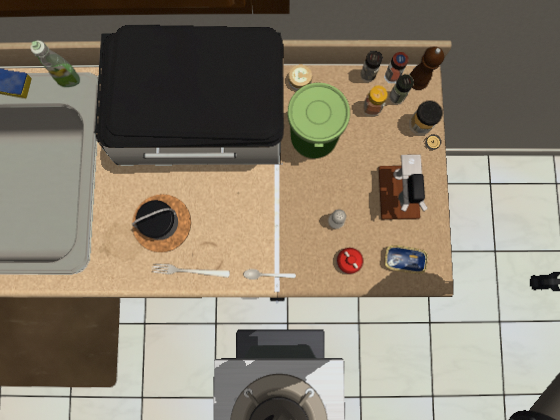

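View pics/v21.png

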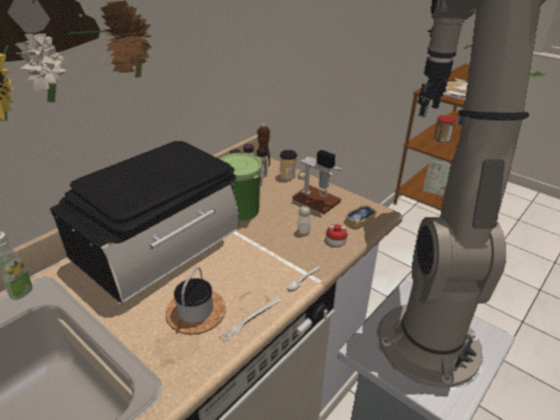

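```bash
python3 - <<'E'
import cv2,numpy as np
a=[cv2.cvtColor(np.load(f)["p"][240:280,375:435],cv2.COLOR_RGB2GRAY).astype(np.float32) for f in("top0.npz","top18.npz")]
print(cv2.phaseCorrelate(*a))
from station import bot
print(bot.hand_in())
E
```

```text
((-0.06702237066767935, -0.059104750957551744), 0.7252915006875992)
the job is handed in; nothing more can be done
None
```

The job is done and handed in at about 29.5 s. I took the scale from the fork and hooked it under the handle. The canister then hung still and level, roughly 35 mm up, for about two seconds. I carried it to the trivet, set it down, unhooked it and hung the scale back in its stand.

**Last checks, from the top camera and the depth image:**
- **Canister:** its lid centre is at (0.487, 0.300), against a trivet centre of (0.488, 0.2985). That is about 2 mm off, and the lid is at the right height.
- **Scale:** its grip block is at (0.535, -0.306) and 0.195 m high, essentially where it hung at the start. The estimated fork slot is at (0.535, -0.308). The gripper is open and well clear.
- **Bystanders:** the fork, teaspoon, timer and salt shaker show no change.

**Two readings that did not fit:**
- **Tub:** a difference count flagged 131 changed pixels around it. Image correlation gave a shift of only about 0.1 pixel, though its match was moderate (0.73), so I take it as not moved by anything near 30 mm.
- **Hooking:** as the hook went under the handle, a small unexplained force of 1 to 3 N appeared for a moment. It was gone after I raised the scale 6 mm, and the canister had not visibly moved.

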